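Set out the soaps on their display stands

ROBOT

A 7-joint arm with a two-finger parallel gripper is mounted at the origin on a cart in front of the work surface, level with it; the furniture and walls round the work are solid. World frame = base frame: x ahead of the robot, y to its left, z up, the work surface at z = 0. Lengths are in m, angles in rad, forces in N, time in s.
With the tool pointing down it reaches from about 0.4 to 0.875 m from the base axis. Payload 4.4 kg.
Tool frame: the origin (TCP) lies between the finger pads; the fingertips stand arm.tip_reach ahead of it and the grasp point (between the pads) lies 11 mm behind it (arm.tip_reach is the distance from the TCP to the fingertips, in m); x points along the fingers, y is the direction in which the jaws open and shut, and the axes are right-handed (so a half turn about x gives the same grasp; the last joint's range is limited). The gripper opens to 85 mm and grips with 20 to 120 N. Pads are 22 mm wide; open, the fingers measure 114 mm over their backs; the gripper's body (76 mm by 85 mm) begins 54 mm behind the grasp point. The pads swing forward as they close: fully open they stand 13 mm farther back than shut.
Start: joints at [-1.372, 0.628, 0.038, 1.517, -0.027, 0.996, -0.02], TCP at [0.17, 0.627, 0.239] pointing down, gripper open.
Joint ranges: [-3.06, 3.06], [-0.37, 2.12], [-1.25, 1.32], [0.18, 2.47], [-1.1, 4.24], [0.23, 1.98], [-2.94, 2.94]. Speed limits (rad/s): [2.57, 2.57, 3.14, 3.14, 3.14, 3.14, 3.14].

INTERFACE

Orientations are given as a 3x3 rotation matrix whose columns are the frame's x, y, z axes.
In Python, from workcell import monitor, eyes, arm gives the robot as it stands.
- The arm moves only by the tool step_arm, never from a script. Its argument "moves" is a list of rows, each a list of 7 numbers: the opening, from 0 (shut) to 1 (fully open), then the shift along the tool's x, y, z scaled (see below), then the turn, a rotation vector about the tool's x, y, z scaled (see below). A call has 1 to 20 rows; each row is the pose to reach, as a shift and turn from the pose commanded when the call began, along the tool's axes at that moment, turning the shorter way round; what a row does not reach only later rows make up. The controller multiplies each number of a shift by 0.3 m and each number of a turn by 180 degrees. A row lasts 1/8 s, in which the tool goes at most 62.5 mm and 10.7 degrees, less where a joint would pass 70% of its speed; a pose out of reach is approached as far as the arm can. A call with a number of a shift or a turn outside -1 to 1 is refused whole. A call with a gripper value outside its range is refused whole. The fingers move at their own pace and stop on an object; "force" is the grip in N (left out, the last holds). Time passes only in rows, so rows that repeat a pose let the fingers close. It gives the time, the measured TCP pose, the force and the opening at its end, in the units of the state.
- monitor.state(): the state, without advancing time (a new reading comes with each control period).
- eyes.grab_frame(name): name is "scene" or "side" or "wrist"; returns a dict with "pixels" (384x512x3 uint8, red, green, blue), "mtx" (3x3 intrinsics, pixels), "world_from_camera" (4x4, takes a point from camera to world coordinates). Camera axes: x right, y down, z forward; pixel columns grow to the right and rows downward; lengths in m; the calibration is good to about 2 mm. A picture is of the moment at which its call begins. There is no depth.
- arm.sign_off(): hands the job in, once; it reports no verdict.
Trained networks look in a picture, given as the dict that the camera call returned (one of the last four; its "shot" number tells which), for a name from the list of things; names that differ only in an ending like _2 or _b are one class to them, and where a whole thing is asked for, a point or a joint stands for the part that bears it (a point fixed in the world has none). Each returns a list of dicts, best first, with "confidence" (0 to 1); they miss things now and then, are a little off and sometimes report something else, mostly with a low value. They report only what shows in the picture. A call takes as long as a camera call. They do not tell look-alikes from the thing itself.
- eyes.spot_in(picture, thing): "position" ([x, y, z] in m, in world coordinates, good to about 4 mm: the middle of the surface that is visible of it).
- eyes.pinpoint(picture, thing): "position" ([x, y, z] in m, in world coordinates, good to about 4 mm: a listed point, or the origin of a listed thing).
The state is a dict: "time_s": time; "joint_pos": joint angles; "joint_velocities": joint speeds; "joint_torque": joint torques, N m; "position": TCP position; "tool_rot": TCP orientation; "contact_force": force on the tool from outside, world axes, zero at the start; "ft_torque": the same for the moment, N m; "grip_width": finger opening in m.
Only numpy, scipy, OpenCV 4.12 (cv2) and the standard library are available. Lean on these libraries where they do the work, as an engineer would, in place of code of your own. Each camera call takes 0.05 s, during which the arm holds its last target. There are 200 camera calls.

TASK

Set out the soap display: put the hexagonal soap, the scalloped round soap and the heart-shaped soap each flat and in the middle of the wooden stand of its own shape, and stand the wooden soap stamp upright in the middle of the square wooden stand. Leave the leaf-shaped soap, the tin and everything else where they are.

Things in the scene. Friction and masses are not known exactly. Their poses are not given: they have to be found in the camera images.
- hex_soap_center (a point): Hexagonal pale soap cake with a honeycomb relief, 66 mm across its flat sides, 74 mm across corners, 19 mm high, about 60 g. The point is its centre, half-way up. Two flat sides face +x and -x of its frame (the others every 60 degrees); z points up out of its top.
- round_soap_center (a point): Round olive-coloured soap cake with a scalloped edge, 51 mm across, 26 mm high, about 55 g. The point is its centre, half-way up; z points up.
- heart_soap_center (a point): Small cream-coloured heart-shaped soap, 26 mm along its x and 29 mm along its y; pinched along its x, at its centre, it holds well, 14 mm high, about 20 g. The point is its centre, half-way up; z points up.
- stamp_center (a point): Turned wooden soap stamp standing on its round foot, 38 mm across the foot, 54 mm high, with a narrower waist and a rounded knob on top (gripping it across the waist at half height holds well), about 50 g. The point is on its axis half-way up; z points up.
- hex_stand_top (a point): Fixed wooden display stand, 12 mm high, with a flat level top and a two-step edge; hexagonal, 88 mm across flats, top step 80 mm. The point is the centre of its top face; z up, flat sides face +x and -x of its frame.
- round_stand_top (a point): Fixed wooden display stand, 12 mm high, with a flat level top and a two-step edge; round, 82 mm across, top step 74 mm. The point is the centre of its top face; z up.
- heart_stand_top (a point): Fixed wooden display stand, 12 mm high, with a flat level top and a two-step edge; heart-shaped, 85 mm wide (along its x) and 78 mm long, tip towards its -y. The point is the middle of the flat top face: on its line of symmetry, 35 mm from the tip; z up.
- square_stand_top (a point): Fixed wooden display stand, 12 mm high, with a flat level top and a two-step edge; square, 70 mm a side, top step 62 mm. The point is the centre of its top face; z up.
- leaf_soap_center (a point): Olive-coloured leaf-shaped soap cake (pointed lobes), 71 x 74 mm, 31 mm high: a bystander that stays where it is. The point is its centre, half-way up.
- tin_center (a point): Round open aluminium tin of balm, 57 mm across, 20 mm high: a bystander that stays where it is. The point is its centre, half-way up.
Mind the look-alikes: they are no part of the job. Leave any blue look-alike of the part that bears stamp_center alone.

How it is judged:
By the outcome, as a careful person would: the job done as asked, in the order asked, and still so for the second after the job is handed in, with the robot touching nothing.
It also fails if it takes over 102 s, if anything falls off the work surface, if the arm or the gripper's body presses on something with over 40 N, if the wrist force passes 120 N, or if a joint passes its speed limit or range.

## Working session

There is one attempt and no reset: what is moved stays moved. The work goes in short steps, Python scripts to look and compute and a tool call to move; the robot and the scene stay as the last step left them, time stands still between calls to the robot, and variables do not carry over. Pictures are saved under pics/ and viewed, about 12 in all and at most 16, crops included, and the job is handed in when it is done.

Besides the shell and the picture viewer there is one more tool, called after "Call:" in YAML: its name, and indented under it one key for each argument. step_arm: Moves the arm, as the interface text tells. Its arguments: {"type":"object","properties":{"moves":{"type":"array","items":{"type":"array","items":{"type":"number"}}},"force":{"type":"number"}},"required":["moves"]}

```bash
mkdir -p pics; cat > h.py <<'E'
import numpy as np, cv2
from workcell import monitor, eyes, arm
def save(f,n): cv2.imwrite(f'pics/{n}.png',cv2.cvtColor(f['pixels'],cv2.COLOR_RGB2BGR))
def ray(f,u,v,z):
    "pixel to world point on plane z"
    T=np.array(f['world_from_camera']);d=T[:3,:3]@np.linalg.inv(f['mtx'])@[u,v,1]
    return T[:3,3]+d*(z-T[2,3])/d[2]
def proj(f,p):
    T=np.linalg.inv(f['world_from_camera']);c=np.array(f['mtx'])@(T[:3,:3]@p+T[:3,3]);return c[:2]/c[2]
names="hex_soap_center round_soap_center heart_soap_center stamp_center hex_stand_top round_stand_top heart_stand_top square_stand_top leaf_soap_center tin_center".split()
E
python3 - <<'E'
from h import *
s=monitor.state();print(s['time_s'],s['position'],np.round(s['tool_rot'],3).tolist(),s['grip_width'],arm.tip_reach)
for c in ['scene','side']:
    f=eyes.grab_frame(c);save(f,c+'0');print(c,np.round(f['world_from_camera'],2).tolist(), f['mtx'][0][0])
    for n in names:
        r=eyes.pinpoint(f,n);print(n,[(np.round(a['position'],3).tolist(),round(a['confidence'],2)) for a in r[:3]])
print(monitor.state()['time_s'])
E
```

```text
0.0 [0.16988087 0.62675642 0.23837161] [[-0.001, 0.262, 0.965], [-0.002, 0.965, -0.262], [-1.0, -0.002, 0.0]] 0.0852448832383129 0.008
scene [[0.85, -0.41, 0.32, 0.15], [-0.52, -0.68, 0.52, -0.52], [0.0, -0.61, -0.79, 0.83], [0.0, 0.0, 0.0, 1.0]] 438.19468881246866
hex_soap_center [([0.457, -0.309, 0.009], 0.91), ([0.455, 0.295, 0.011], 0.39)]
round_soap_center [([0.456, -0.151, 0.015], 0.89)]
heart_soap_center [([0.584, -0.288, 0.006], 0.63)]
stamp_center [([0.373, -0.185, 0.026], 0.58), ([0.586, 0.144, 0.021], 0.5)]
hex_stand_top [([0.458, 0.159, 0.014], 0.92)]
round_stand_top [([0.454, 0.295, 0.014], 0.85), ([0.458, 0.157, 0.011], 0.26)]
heart_stand_top [([0.453, -0.01, 0.012], 0.79)]
square_stand_top [([0.595, -0.006, 0.014], 0.89)]
leaf_soap_center [([0.58, 0.291, 0.014], 0.7)]
tin_center [([0.582, -0.146, 0.009], 0.69)]
side [[1.0, 0.0, -0.04, 0.52], [0.04, -0.41, 0.91, -0.91], [-0.02, -0.91, -0.41, 0.44], [0.0, 0.0, 0.0, 1.0]] 367.3096360981049
hex_soap_center [([0.461, -0.311, 0.01], 0.93)]
round_soap_center [([0.461, -0.153, 0.019], 0.58), ([0.585, -0.141, 0.011], 0.45)]
heart_soap_center [([0.581, -0.298, 0.011], 0.53)]
stamp_center [([0.369, -0.182, 0.026], 0.84), ([0.59, 0.142, 0.026], 0.49)]
hex_stand_top [([0.458, 0.163, 0.012], 0.87), ([0.46, -0.153, 0.016], 0.25)]
round_stand_top [([0.457, 0.296, 0.011], 0.77)]
heart_stand_top [([0.452, -0.009, 0.009], 0.63)]
square_stand_top [([0.589, -0.01, 0.013], 0.85)]
leaf_soap_center [([0.582, 0.294, 0.013], 0.62)]
tin_center [([0.585, -0.142, 0.008], 0.8)]
1.1
```

```bash
python3 -c "
import cv2,numpy as np
a=cv2.imread('pics/scene0.png');b=cv2.imread('pics/side0.png');cv2.imwrite('pics/s0big.png',cv2.resize(a,(800,600)));cv2.imwrite('pics/d0big.png',cv2.resize(b,(800,600)))"
```

```text
(no output)
```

View pics/s0big.png

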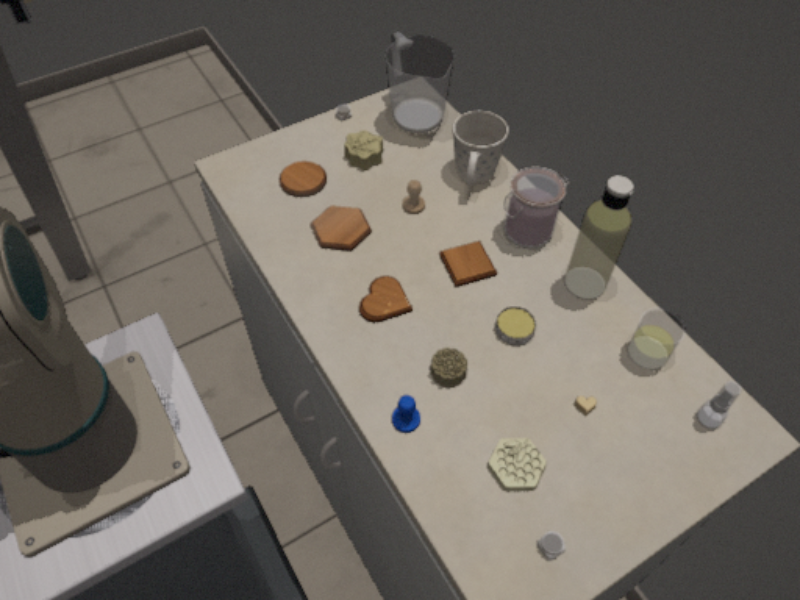

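View pics/d0big.png

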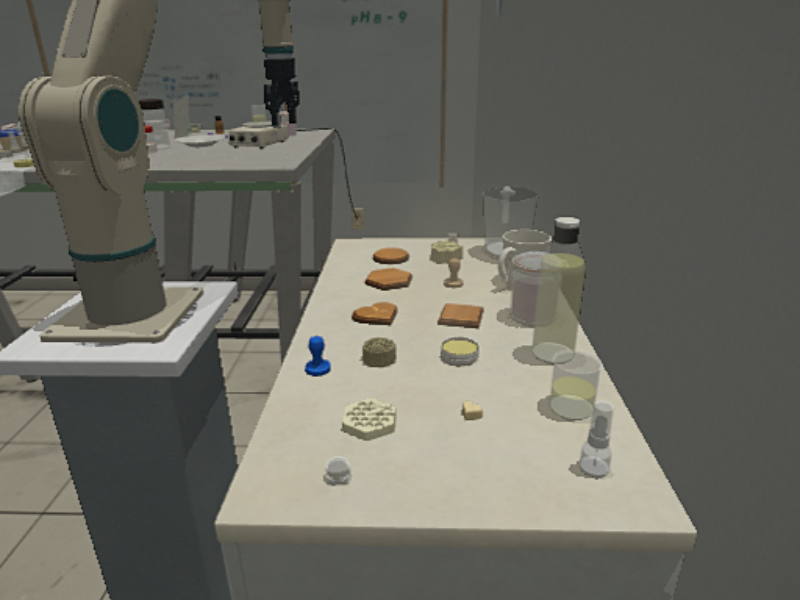

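The scene view shows the real wooden stamp at (414,197) and its blue look-alike at (406,413). The side view agrees. I'll get the orientations next from a rectified top view.

```bash
cat >> h.py <<'E'
def bird(f,z,x0,x1,y0,y1,s=1000):
    "top view at height z: column=(x-x0)*s, row=(y1-y)*s"
    W=np.array([[x0,y1],[x1,y1],[x1,y0],[x0,y0]])
    src=np.float32([proj(f,[x,y,z]) for x,y in W]);dst=np.float32([[(x-x0)*s,(y1-y)*s] for x,y in W])
    return cv2.warpPerspective(cv2.cvtColor(f['pixels'],cv2.COLOR_RGB2BGR),cv2.getPerspectiveTransform(src,dst),(int((x1-x0)*s),int((y1-y0)*s)),flags=cv2.INTER_CUBIC)
def yaw(s=None):
    R=np.array((s or monitor.state())['tool_rot']);return np.degrees(np.arctan2(R[1,1],R[0,1]))
def to(x,y,z,yw):
    "row numbers for pose: tool down, jaw axis at yaw yw deg (mod 180 chosen nearest)"
    from scipy.spatial.transform import Rotation as Ro
    st=monitor.state();R=np.array(st['tool_rot']);a=np.radians(yw)
    Y=np.array([np.cos(a),np.sin(a),0]);X=np.array([0,0,-1.]);T=np.c_[X,Y,np.cross(X,Y)]
    d=R.T@(np.array([x,y,z])-st['position'])/0.3; r=Ro.from_matrix(R.T@T).as_rotvec()/np.pi
    print('t %.2f'%st['time_s'],'yaw %.1f'%yaw(st),'pos',np.round(st['position'],4),'j7 %.2f'%st['joint_pos'][6],'w %.4f'%st['grip_width'],'row',np.round(d,4).tolist(),np.round(r,4).tolist())
E
python3 - <<'E'
from h import *
f=eyes.grab_frame('scene');g=eyes.grab_frame('side')
out=[]
for n,(x,y,z) in dict(hs=(.458,.16,.012),ht=(.453,-.01,.012),sq=(.592,-.008,.012),hx=(.459,-.31,.019),he=(.582,-.293,.014),rd=(.455,.295,.012)).items():
    out.append(np.vstack([cv2.resize(bird(q,z,x-.055,x+.055,y-.055,y+.055,1200),(132,132)) for q in (f,g)]))
im=np.hstack(out);cv2.imwrite('pics/b.png',im)
to(.458,.16,.2,90)
E
```

```text
t 1.20 yaw 74.8 pos [0.1701 0.6274 0.2393] j7 -0.02 w 0.0853 row [0.1309, -1.2524, 1.334] [-0.0843, -0.0, -0.0]
```

View pics/b.png

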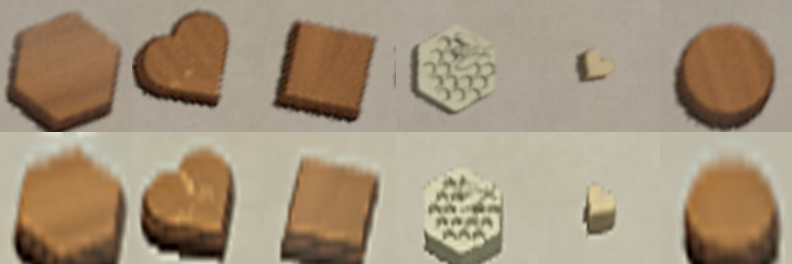

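The rectified views show every stand and soap clearly, with the stand axes near 10–20° and the heart stand's tip at the lower right. I'll fly over the stands and take wrist pictures.

Call:
step_arm:
  moves:
    - [1, 0, -0.65, 0.67, 0, 0, 0]
    - [1, 0, -0.65, 0.67, 0, 0, 0]
    - [1, 0, -0.65, 0.67, 0, 0, 0]
    - [1, 0, -0.65, 0.67, 0, 0, 0]
    - [1, 0, -0.65, 0.67, 0, 0, 0]
    - [1, 0, -0.65, 0.67, 0, 0, 0]

```text
time_s: 1.95
position: [0.3149, 0.3842, 0.2397]
tool_rot: [[0.001, 0.267, 0.964], [-0.001, 0.964, -0.267], [-1.0, -0.0, 0.001]]
contact_force: [-0.4, 1.0, 0.0]
grip_width: 0.0852
```

Call:
step_arm:
  moves:
    - [1, 0, -0.6, 0.67, -0.084, 0, 0]
    - [1, 0, -0.6, 0.67, -0.084, 0, 0]
    - [1, 0, -0.6, 0.67, -0.084, 0, 0]
    - [1, 0, -0.6, 0.67, -0.084, 0, 0]
    - [1, 0, -0.6, 0.67, -0.084, 0, 0]
    - [1, 0, -0.6, 0.67, -0.084, 0, 0]

```text
time_s: 2.7
position: [0.4609, 0.1599, 0.2393]
tool_rot: [[0.001, 0.003, 1.0], [0.0, 1.0, -0.003], [-1.0, 0.0, 0.001]]
contact_force: [-0.7, -0.2, 0.2]
grip_width: 0.0854
```

```bash
python3 - <<'E'
from h import *
f=eyes.grab_frame('wrist');save(f,'w1')
print(np.round(f['world_from_camera'],3).tolist(),f['mtx'][0][0])
for uv in [(0,0),(511,0),(0,383),(511,383)]: print(np.round(ray(f,*uv,0.012),3))
to(.455,-.01,.24,90)
E
```

```text
[[0.004, 0.965, 0.264, 0.394], [1.0, -0.004, -0.0, 0.16], [0.001, 0.264, -0.965, 0.375], [0.0, 0.0, 0.0, 1.0]] 300.53493605761344
[ 0.284 -0.117  0.012]
[0.286 0.429 0.012]
[ 0.8   -0.236  0.012]
[0.803 0.541 0.012]
t 2.75 yaw 90.0 pos [0.4599 0.1614 0.2393] j7 1.18 w 0.0853 row [-0.0031, -0.5714, -0.0159] [-0.0002, -0.0001, -0.0003]
```

View pics/w1.png

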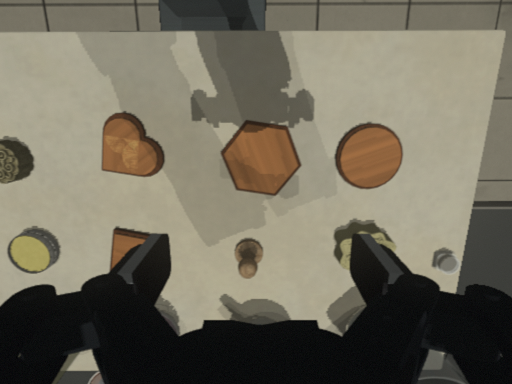

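The wrist view shows the hexagonal stand at (261,158), the round stand at (369,155), the heart stand at (131,145) and the stamp at (248,258). I'll move on over the soaps.

Call:
step_arm:
  moves:
    - [1, 0, -1, 0, 0, 0, 0]
    - [1, 0, -1, 0, 0, 0, 0]
    - [1, 0, -1, 0, 0, 0, 0]
    - [1, 0, -1, 0, 0, 0, 0]
    - [1, 0, -1, 0, 0, 0, 0]
    - [1, 0, -1, 0, 0, 0, 0]

```text
time_s: 3.5
position: [0.4599, -0.1418, 0.2393]
tool_rot: [[0.001, 0.005, 1.0], [-0.001, 1.0, -0.005], [-1.0, -0.001, 0.001]]
contact_force: [-0.2, 1.1, -0.2]
grip_width: 0.0855
```

```bash
python3 - <<'E'
from h import *
import pickle
f=eyes.grab_frame('wrist');save(f,'w2');pickle.dump({k:np.array(v) for k,v in f.items()},open('w2.pkl','wb'))
to(.459,-.31,.1,90)
E
```

```text
t 3.55 yaw 89.9 pos [ 0.46   -0.139   0.2392] j7 1.84 w 0.0853 row [0.4637, -0.5704, -0.0028] [-0.0004, 0.0, -0.0002]
```

View pics/w2.png

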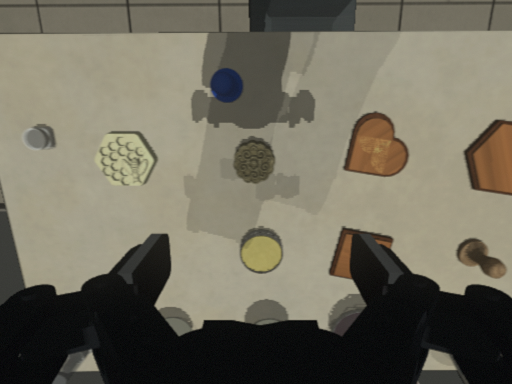

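```bash
cat > fit.py <<'E'
from h import *
from scipy.optimize import minimize
def ngon(n,flat): 
    r=flat/2/np.cos(np.pi/n);a=np.pi/n+2*np.pi*np.arange(n)/n;return np.c_[r*np.cos(a),r*np.sin(a)]
def heart(w,off=35/78):
    a=w/1.7071;t=np.linspace(0,np.pi,25);c=a*np.sqrt(2)/4
    R=np.c_[c+a/2*np.cos(t-np.pi/4),3*c+a/2*np.sin(t-np.pi/4)];L=np.c_[-R[::-1,0],R[::-1,1]]
    P=np.vstack([[0,0],R,L]);P[:,1]-=off*1.5607*a;return P
def fit(f,mask,slices,x,y,th):
    S=8
    def iou(p):
        m=np.zeros(mask.shape,np.uint8);c,s=np.cos(p[2]),np.sin(p[2])
        for P,z in slices:
            Q=P@np.array([[c,s],[-s,c]])+p[:2]/1000
            cv2.fillPoly(m,[np.int32(np.round([np.array(proj(f,[*q,z]))*2**S for q in Q]))],1,shift=S)
        u0,v0=proj(f,[p[0]/1000,p[1]/1000,.01]).astype(int);w=slice(max(v0-70,0),v0+70),slice(max(u0-70,0),u0+70)
        a,b=m[w]>0,mask[w]>0;return -(a&b).sum()/(a|b).sum()
    best=min((minimize(iou,[x*1000,y*1000,t],method='Nelder-Mead',options=dict(initial_simplex=np.array([[x*1000,y*1000,t]]*4)+np.array([[0,0,0],[6,0,0],[0,6,0],[0,0,.2]]))) for t in th),key=lambda r:r.fun)
    return np.round(best.x[:2],1),round(np.degrees(best.x[2]),1),round(-best.fun,3)
E
cat > run.py <<'E'
from fit import *
import pickle
g=pickle.load(open('w2.pkl','rb'))
f=dict(mtx=g['mtx'],world_from_camera=np.array([[0.004,0.965,0.264,0.394],[1,-0.004,0,0.16],[0.001,0.264,-0.965,0.375],[0,0,0,1]]),pixels=cv2.cvtColor(cv2.imread('pics/w1.png'),cv2.COLOR_BGR2RGB))
def st(P0,P1): return [(P0,0),(P0,.006),(P1,.012)]
C=lambda d:ngon(48,d)
def wood(f,soap=False):
    h=cv2.cvtColor(f['pixels'],cv2.COLOR_RGB2HSV);H,S,V=cv2.split(h)
    m=((S>110)&(H<22))
    return cv2.morphologyEx(m.astype(np.uint8),cv2.MORPH_OPEN,np.ones((3,3)))
for q,n in ((f,'w1'),(g,'w2')):
    m=wood(q);k,_,s,c=cv2.connectedComponentsWithStats(m);print(n,[(int(a[4]),np.round(b).tolist()) for a,b in zip(s[1:],c[1:]) if a[4]>60])
fm,gm=wood(f),wood(g)
print('hexst',fit(f,fm,st(ngon(6,.088),ngon(6,.080)),.459,.16,[0,.2,.35,.5,.8]))
print('rdst',fit(f,fm,st(C(.082),C(.074)),.455,.295,[0]))
H=st(heart(.085),heart(.077))
print('heart',fit(f,fm,H,.453,-.01,[.3,.7,1.1]),fit(g,gm,H,.453,-.01,[.3,.7,1.1]))
p=g['pixels'][160,125],g['pixels'][200,125],g['pixels'][255,262],g['pixels'][160,60];print(p)
E
python3 run.py
```

```text
w1 [(2827, [129.0, 147.0]), (4123, [261.0, 157.0]), (3241, [369.0, 156.0]), (702, [124.0, 244.0])]
w2 [(2780, [376.0, 147.0]), (2512, [493.0, 160.0]), (716, [343.0, 255.0]), (138, [383.0, 241.0])]
hexst (array([458.5, 161.8]), np.float64(51.6), np.float64(0.936))
rdst (array([458.2, 295.5]), np.float64(2.1), np.float64(0.91))
heart (array([452.1,  -9.8]), np.float64(36.8), np.float64(0.906)) (array([451.7,  -7.8]), np.float64(33.1), np.float64(0.904))
(array([130, 129, 102], dtype=uint8), array([166, 161, 141], dtype=uint8), array([169, 160,  99], dtype=uint8), array([163, 158, 139], dtype=uint8))
```

```bash
cat > run2.py <<'E'
from fit import *
import pickle
g=pickle.load(open('w2.pkl','rb'))
h=cv2.cvtColor(g['pixels'],cv2.COLOR_RGB2HSV);S=h[...,1]
m=cv2.morphologyEx((cv2.GaussianBlur(S,(3,3),0)>47).astype(np.uint8),cv2.MORPH_CLOSE,np.ones((5,5)));m=cv2.morphologyEx(m,cv2.MORPH_OPEN,np.ones((5,5)))
k,l,s,c=cv2.connectedComponentsWithStats(m);print([(a[4].item(),np.round(b).tolist()) for a,b in zip(s[1:],c[1:]) if a[4]>60])
P=ngon(6,.066);C=ngon(48,.051)
print('hex',fit(g,(l==l[160,125]),[(P,0),(P,.01),(P,.019)],.459,-.31,[0,.25,.5,.75]))
print('round',fit(g,(l==l[160,254]),[(C,0),(C,.013),(C,.026)],.459,-.15,[0]))
z=np.dstack([m*255]*3);cv2.imwrite('pics/m2.png',z)
E
python3 run2.py
```

```text
[(899, [226.0, 85.0]), (3677, [379.0, 151.0]), (2982, [491.0, 159.0]), (2630, [125.0, 158.0]), (1438, [254.0, 161.0]), (121, [442.0, 214.0]), (2034, [355.0, 260.0]), (266, [383.0, 240.0]), (1270, [261.0, 253.0]), (1479, [478.0, 258.0]), (82, [155.0, 257.0]), (5210, [33.0, 343.0]), (19257, [265.0, 352.0]), (4677, [477.0, 343.0])]
hex (array([ 455.3, -304.8]), np.float64(5.2), np.float64(0.886))
round (array([ 458.2, -150.1]), np.float64(4.4), np.float64(0.903))
```

```bash
python3 - <<'E'
from h import *
print(np.round(monitor.state()['joint_pos'],2)); to(.43,-.307,.15,5)
E
```

```text
[ 0.19  0.39  0.06  1.98 -0.03  0.78  1.84]
t 3.55 yaw 89.9 pos [ 0.46   -0.139   0.2392] j7 1.84 w 0.0853 row [0.297, -0.5604, -0.0994] [0.4718, -0.0001, -0.0002]
```

Call:
step_arm:
  moves:
    - [1, 0.3, -0.56, -0.1, 0.472, 0, 0]
    - [1, 0.3, -0.56, -0.1, 0.472, 0, 0]
    - [1, 0.3, -0.56, -0.1, 0.472, 0, 0]
    - [1, 0.3, -0.56, -0.1, 0.472, 0, 0]
    - [1, 0.3, -0.56, -0.1, 0.472, 0, 0]
    - [1, 0.3, -0.56, -0.1, 0.472, 0, 0]
    - [1, 0.3, -0.56, -0.1, 0.472, 0, 0]
    - [1, 0.3, -0.56, -0.1, 0.472, 0, 0]
    - [1, 0.3, -0.56, -0.1, 0.472, 0, 0]
    - [1, 0.3, -0.56, -0.1, 0.472, 0, 0]

```text
time_s: 4.8
position: [0.4306, -0.3059, 0.1491]
tool_rot: [[0.0, 0.996, 0.093], [0.001, 0.093, -0.996], [-1.0, 0.0, -0.001]]
contact_force: [-0.3, 0.2, 0.3]
grip_width: 0.0851
```

```bash
cat > look.py <<'E'
from fit import *
import pickle,sys
f=eyes.grab_frame('wrist');save(f,sys.argv[1]);pickle.dump({k:np.array(v) for k,v in f.items()},open(sys.argv[1]+'.pkl','wb'))
for n in sys.argv[2:]: print(n,[(np.round(a['position'],4).tolist(),round(a['confidence'],2)) for a in eyes.pinpoint(f,n)[:3]])
E
python3 look.py w3 hex_soap_center heart_soap_center
```

```text
hex_soap_center [([0.4566, -0.3084, 0.0129], 0.78)]
heart_soap_center [([0.5851, -0.2913, 0.0054], 0.67)]
```

View pics/w3.png

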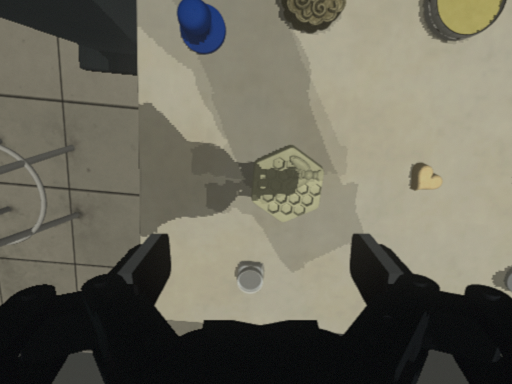

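The hexagonal soap is partly in the gripper's shadow. Its visible top corners are at about (292,146), (323,162), (320,202) and (289,221). The heart is at (427,177) with its tip pointing up and to the left.

```bash
python3 - <<'E'
from fit import *
import pickle
f=pickle.load(open('w3.pkl','rb'))
c=[ray(f,u,v,.019)[:2] for u,v in [(292,146),(323,162),(320,202),(289,221)]]
for p in c: print(np.round(p,4))
for a,b in zip(c,c[1:]): d=b-a;print(np.linalg.norm(d),np.degrees(np.arctan2(d[1],d[0])))
print((c[0]+c[3])/2)
m=f['pixels'][155:200,400:450];cv2.imwrite('pics/he.png',cv2.cvtColor(cv2.resize(m,None,fx=8,fy=8,interpolation=2),4))
h=cv2.cvtColor(f['pixels'],cv2.COLOR_RGB2HSV)
x=bird(f,.019,.40,.52,-.37,-.25,4000);cv2.imwrite('pics/hx.png',x)
E
```

```text
[ 0.4551 -0.2712]
[ 0.4844 -0.2828]
[ 0.4872 -0.3203]
[ 0.4608 -0.3417]
0.031563598259156514 -21.626639250668635
0.03759714259822374 -85.77477513488134
0.03398005967618982 -141.00962781890155
[ 0.45793844 -0.30644747]
```

View pics/hx.png

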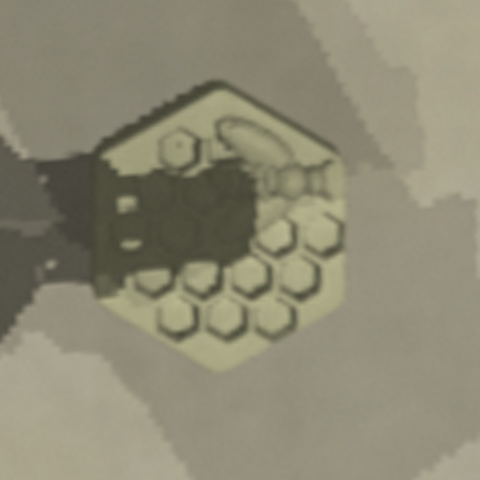

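Top view: the hexagonal soap's flats face ±x (yaw ≈ 0°), centred at about (0.456, -0.307).

```bash
python3 - <<'E'
from h import *
to(.456,-.307,.06,0.5);to(.456,-.307,.006,0.5)
E
```

```text
t 4.95 yaw 5.1 pos [ 0.4298 -0.3072  0.1493] j7 1.09 w 0.0853 row [0.2977, 0.0869, 0.0072] [0.0256, -0.0001, -0.0001]
t 4.95 yaw 5.1 pos [ 0.4298 -0.3072  0.1493] j7 1.09 w 0.0853 row [0.4777, 0.0868, 0.0073] [0.0256, -0.0001, -0.0001]
```

Call:
step_arm:
  moves:
    - [1, 0.2, 0.087, 0.007, 0.026, 0, 0]
    - [1, 0.3, 0.087, 0.007, 0.026, 0, 0]
    - [1, 0.3, 0.087, 0.007, 0.026, 0, 0]
    - [1, 0.37, 0.087, 0.007, 0.026, 0, 0]
    - [1, 0.43, 0.087, 0.007, 0.026, 0, 0]
    - [1, 0.478, 0.087, 0.007, 0.026, 0, 0]
    - [1, 0.478, 0.087, 0.007, 0.026, 0, 0]
    - [0.5, 0.478, 0.087, 0.007, 0.026, 0, 0]
    - [0.5, 0.478, 0.087, 0.007, 0.026, 0, 0]
    - [0.5, 0.478, 0.087, 0.007, 0.026, 0, 0]
    - [0.5, 0.478, 0.087, 0.007, 0.026, 0, 0]
    - [0.5, 0.478, 0.087, 0.007, 0.026, 0, 0]
  force: 30

```text
time_s: 6.45
position: [0.456, -0.3079, 0.0069]
tool_rot: [[0.001, 1.0, 0.005], [-0.001, 0.005, -1.0], [-1.0, 0.001, 0.001]]
contact_force: [-1.3, 0.8, 6.5]
grip_width: 0.0638
```

Call:
step_arm:
  moves:
    - [0.5, -0.03, 0, 0, 0, 0, 0]
    - [0.5, -0.1, 0, 0, 0, 0, 0]
    - [0.5, -0.25, 0, 0, 0, 0, 0]
    - [0.5, -0.45, 0, 0, 0, 0, 0]
    - [0.5, -0.45, -0.1, -0.3, 0, 0, 0]
    - [0.5, -0.45, -0.1, -0.5, 0, 0, 0]
    - [0.5, -0.45, -0.1, -0.7, 0, 0, 0]
    - [0.5, -0.45, -0.1, -0.9, 0, 0, 0]
    - [0.5, -0.45, -0.1, -0.9, 0, 0, 0]
    - [0.5, -0.45, -0.1, -0.9, 0, 0, 0]

```text
time_s: 7.7
position: [0.4242, -0.0354, 0.1412]
tool_rot: [[0.0, 1.0, 0.01], [0.001, 0.01, -1.0], [-1.0, 0.0, -0.001]]
contact_force: [0.5, -0.6, -0.6]
grip_width: 0.063
```

```bash
python3 - <<'E'
from h import *
f=eyes.grab_frame('wrist');g=eyes.grab_frame('scene')
a=cv2.resize(f['pixels'],(400,300));b=g['pixels'];u,v=proj(g,[.43,-.04,.13]).astype(int)
b=cv2.resize(b[max(v-75,0):v+75,max(u-100,0):u+100],(400,300));cv2.imwrite('pics/g1.png',cv2.cvtColor(np.hstack([a,b]),4))
to(.4585,.1618,.10,-8.4)
E
```

```text
t 7.80 yaw 0.3 pos [ 0.4246 -0.0383  0.1413] j7 0.62 w 0.0636 row [0.1374, 0.1164, -0.6666] [0.0483, 0.0002, -0.0004]
```

View pics/g1.png

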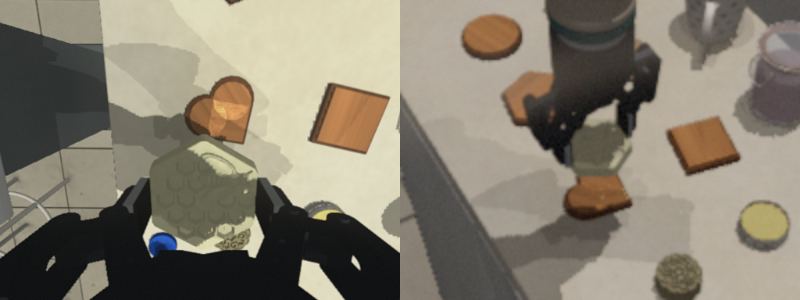

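The soap is held level and square, with its centre about 1.5 mm to the +y side of the TCP. Next is the placing.

Call:
step_arm:
  moves:
    - [0.5, 0, 0.115, -0.2, 0.048, 0, 0]
    - [0.5, 0, 0.115, -0.4, 0.048, 0, 0]
    - [0.5, 0.1, 0.115, -0.56, 0.048, 0, 0]
    - [0.5, 0.2, 0.115, -0.66, 0.048, 0, 0]
    - [0.5, 0.3, 0.115, -0.66, 0.048, 0, 0]
    - [0.5, 0.34, 0.115, -0.66, 0.048, 0, 0]
    - [0.5, 0.37, 0.115, -0.66, 0.048, 0, 0]
    - [0.5, 0.39, 0.115, -0.66, 0.048, 0, 0]
    - [0.5, 0.404, 0.115, -0.66, 0.048, 0, 0]
    - [0.5, 0.404, 0.115, -0.66, 0.048, 0, 0]
    - [0.5, 0.404, 0.115, -0.66, 0.048, 0, 0]

```text
time_s: 9.18
position: [0.4579, 0.1606, 0.02]
tool_rot: [[0.001, 0.989, -0.145], [0.0, -0.145, -0.989], [-1.0, 0.0, -0.0]]
contact_force: [0.4, -0.9, -1.5]
grip_width: 0.0634
```

```bash
python3 - <<'E'
from h import *
to(.458,.1597,.02,-8.4);to(.458,.1597,.16,-8.4);print(monitor.state()['contact_force'])
E
```

```text
t 9.18 yaw -8.3 pos [0.4579 0.1606 0.02  ] j7 0.29 w 0.0634 row [0.0, 0.0009, 0.0028] [0.0004, -0.0001, -0.0002]
t 9.18 yaw -8.3 pos [0.4579 0.1606 0.02  ] j7 0.29 w 0.0634 row [-0.4666, 0.0011, 0.0026] [0.0004, -0.0001, -0.0002]
[ 0.36546583 -0.85445596 -1.53272177]
```

Call:
step_arm:
  moves:
    - [0.5, 0.003, 0, 0, 0, 0, 0]
    - [0.8, 0.003, 0, 0, 0, 0, 0]
    - [0.9, 0.003, 0, 0, 0, 0, 0]
    - [1, 0.003, 0, 0, 0, 0, 0]
    - [1, 0.003, 0, 0, 0, 0, 0]
    - [1, -0.1, 0, 0, 0, 0, 0]
    - [1, -0.3, 0, 0, 0, 0, 0]
    - [1, -0.5, 0, 0, 0, 0, 0]
    - [1, -0.5, 0, 0, 0, 0, 0]
    - [1, -0.5, 0, 0, 0, 0, 0]

```text
time_s: 10.42
position: [0.4571, 0.1609, 0.1696]
tool_rot: [[-0.001, 0.99, -0.144], [0.001, -0.144, -0.99], [-1.0, -0.001, -0.001]]
contact_force: [-0.4, 0.6, -0.2]
grip_width: 0.0853
```

```bash
python3 - <<'E'
from h import *
f=eyes.grab_frame('wrist')
cv2.imwrite('pics/p1.png',np.hstack([bird(f,z,.40,.52,.10,.22,3000) for z in (.012,.031)]))
to(.458,-.14,.16,0);print(np.array(eyes.pinpoint(f,'hex_soap_center')[0]['position']))
E
```

```text
t 10.47 yaw -8.3 pos [0.4567 0.1606 0.1689] j7 0.08 w 0.0851 row [0.0298, 0.1492, 0.9908] [-0.0462, 0.0001, 0.0006]
[0.4595 0.1595 0.0247]
```

View pics/p1.png

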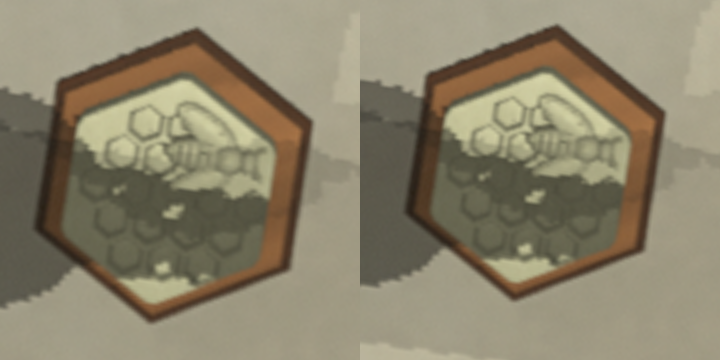

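```bash
python3 - <<'E'
from fit import *
st=lambda a,b:[(a,0),(a,.006),(b,.012)]
H=st(ngon(6,.088),ngon(6,.080));P=ngon(6,.066)
for c in ['wrist','scene','side']:
    f=eyes.grab_frame(c);h=cv2.cvtColor(f['pixels'],cv2.COLOR_RGB2HSV)
    w=cv2.morphologyEx(((h[...,1]>105)&(h[...,0]<22)).astype(np.uint8),cv2.MORPH_OPEN,np.ones((2,2)))
    k,l=cv2.connectedComponents(w);u,v=proj(f,[.458,.161,.02]).astype(int)
    r=l[v-60:v+60,u-60:u+60];i=np.bincount(r[r>0]).argmax()
    cs,_=cv2.findContours((l==i).astype(np.uint8),cv2.RETR_EXTERNAL,cv2.CHAIN_APPROX_NONE)
    full=cv2.drawContours(np.zeros(w.shape,np.uint8),[max(cs,key=len)],-1,1,-1)
    cs,_=cv2.findContours(((full>0)&(l!=i)).astype(np.uint8),cv2.RETR_EXTERNAL,cv2.CHAIN_APPROX_NONE)
    soap=cv2.drawContours(np.zeros(w.shape,np.uint8),[max(cs,key=cv2.contourArea)],-1,1,-1)
    S=[(P,.012),(P,.022),(P*.96,.031)]
    print(c,'stand',fit(f,full,H+S,.458,.161,[-.15]),'soap',fit(f,soap,S,.458,.161,[-.15]))
E
```

```text
wrist stand (array([459.2, 158.9]), np.float64(-8.0), np.float64(0.947)) soap (array([457.4, 158.4]), np.float64(-9.3), np.float64(0.946))Traceback (most recent call last):
  File "<stdin>", line 12, in <module>
ValueError: max() iterable argument is empty
```

The hex soap's fit offset from the stand is about 2 mm, so I'll leave it. Round soap next.

```bash
python3 - <<'E'
from h import *
to(.445,-.13,.16,90)
E
```

```text
t 10.62 yaw -8.3 pos [0.4569 0.1601 0.1685] j7 0.08 w 0.0857 row [0.0295, 0.1014, 0.9625] [-0.5464, -0.0003, 0.0009]
```

Call:
step_arm:
  moves:
    - [1, 0.03, 0.1, 0.2, -0.06, 0, 0]
    - [1, 0.03, 0.1, 0.36, -0.12, 0, 0]
    - [1, 0.03, 0.1, 0.52, -0.18, 0, 0]
    - [1, 0.03, 0.1, 0.68, -0.24, 0, 0]
    - [1, 0.03, 0.1, 0.84, -0.3, 0, 0]
    - [1, 0.03, 0.1, 0.96, -0.36, 0, 0]
    - [1, 0.03, 0.1, 0.96, -0.42, 0, 0]
    - [1, 0.03, 0.1, 0.96, -0.48, 0, 0]
    - [1, 0.03, 0.1, 0.96, -0.546, 0, 0]
    - [1, 0.03, 0.1, 0.96, -0.546, 0, 0]
    - [1, 0.03, 0.1, 0.96, -0.546, 0, 0]

```text
time_s: 12.0
position: [0.4453, -0.129, 0.1602]
tool_rot: [[-0.001, 0.004, 1.0], [0.0, 1.0, -0.004], [-1.0, 0.0, -0.001]]
contact_force: [0.5, -0.8, 0.6]
grip_width: 0.0854
```

```bash
python3 - <<'E'
from fit import *
f=eyes.grab_frame('wrist');save(f,'w5')
h=cv2.cvtColor(f['pixels'],cv2.COLOR_RGB2HSV);S=h[...,1]
m=cv2.morphologyEx((cv2.GaussianBlur(S,(3,3),0)>50).astype(np.uint8),cv2.MORPH_CLOSE,np.ones((7,7)));m=cv2.morphologyEx(m,cv2.MORPH_OPEN,np.ones((7,7)))
k,l,s,c=cv2.connectedComponentsWithStats(m);u,v=proj(f,[.458,-.15,.02]).astype(int);print(s[l[v,u]],u,v)
C=ngon(48,.051)
print('round',fit(f,(l==l[v,u]),[(C,0),(C,.013),(C*.96,.026)],.459,-.15,[0]))
for n in ['round_soap_center','heart_stand_top']:print([np.round(a['position'],4) for a in eyes.pinpoint(f,n)[:1]])
to(.458,-.151,.06,90);to(.458,-.151,.01,90)
E
```

```text
[ 212  164   52   55 2271] 237 192
round (array([ 458.6, -150.9]), np.float64(4.9), np.float64(0.933))
[array([ 0.4534, -0.1548,  0.0111])]
[array([ 0.4537, -0.0074,  0.0082])]
t 12.15 yaw 89.9 pos [ 0.4455 -0.1288  0.1605] j7 1.90 w 0.0854 row [0.335, -0.0738, 0.0419] [-0.0008, -0.0001, 0.0]
t 12.15 yaw 89.9 pos [ 0.4455 -0.1288  0.1605] j7 1.90 w 0.0854 row [0.5017, -0.0738, 0.042] [-0.0008, -0.0001, 0.0]
```

Call:
step_arm:
  moves:
    - [1, 0.2, -0.074, 0.041, 0, 0, 0]
    - [1, 0.34, -0.074, 0.041, 0, 0, 0]
    - [1, 0.4, -0.074, 0.041, 0, 0, 0]
    - [1, 0.45, -0.074, 0.041, 0, 0, 0]
    - [1, 0.502, -0.074, 0.041, 0, 0, 0]
    - [1, 0.502, -0.074, 0.041, 0, 0, 0]
    - [0.3, 0.502, -0.074, 0.041, 0, 0, 0]
    - [0.3, 0.502, -0.074, 0.041, 0, 0, 0]
    - [0.3, 0.502, -0.074, 0.041, 0, 0, 0]
    - [0.3, 0.502, -0.074, 0.041, 0, 0, 0]
    - [0.3, 0.502, -0.074, 0.041, 0, 0, 0]
    - [0.3, 0.502, -0.074, 0.041, 0, 0, 0]
  force: 30

```text
time_s: 13.65
position: [0.4583, -0.1511, 0.0108]
tool_rot: [[0.001, 0.001, 1.0], [0.0, 1.0, -0.001], [-1.0, 0.0, 0.001]]
contact_force: [-0.4, 0.4, 6.4]
grip_width: 0.0492
```

Call:
step_arm:
  moves:
    - [0.3, -0.03, 0, 0, 0, 0, 0]
    - [0.3, -0.1, 0, 0, 0, 0, 0]
    - [0.3, -0.3, 0, 0, 0, 0, 0]
    - [0.3, -0.45, 0.1, 0, 0, 0, 0]
    - [0.3, -0.45, 0.3, 0, 0, 0, 0]
    - [0.3, -0.45, 0.5, 0, 0, 0, 0]
    - [0.3, -0.45, 0.7, 0, 0, 0, 0]
    - [0.3, -0.45, 0.9, 0, 0, 0, 0]
    - [0.3, -0.45, 0.9, 0, 0, 0, 0]
    - [0.3, -0.45, 0.9, 0, 0, 0, 0]

```text
time_s: 14.9
position: [0.4579, 0.1185, 0.1453]
tool_rot: [[0.0, 0.001, 1.0], [-0.001, 1.0, -0.001], [-1.0, -0.001, 0.0]]
contact_force: [-0.3, -0.9, -0.9]
grip_width: 0.0488
```

```bash
python3 - <<'E'
from h import *
f=eyes.grab_frame('wrist');save(f,'g2')
print([np.round(a['position'],4) for n in ['round_soap_center','round_stand_top'] for a in eyes.pinpoint(f,n)[:1]])
to(.4575,.295,.1,90);to(.4575,.295,.0228,90)
E
```

```text
[array([0.4588, 0.117 , 0.1455]), array([0.4573, 0.2938, 0.0132])]
t 15.05 yaw 89.8 pos [0.4583 0.117  0.1453] j7 1.73 w 0.0491 row [0.1508, 0.5933, -0.0051] [-0.0014, 0.0, 0.0002]
t 15.05 yaw 89.8 pos [0.4583 0.117  0.1453] j7 1.73 w 0.0491 row [0.4081, 0.5934, -0.0051] [-0.0014, 0.0, 0.0002]
```

View pics/g2.png

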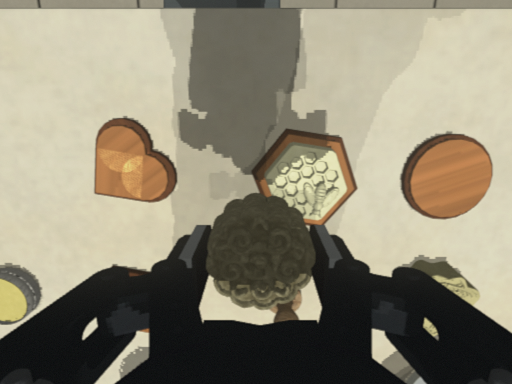

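The round soap at (262,245) is held centred, and the round stand is at (447,175).

Call:
step_arm:
  moves:
    - [0.3, 0, 0.2, -0.004, 0, 0, 0]
    - [0.3, 0, 0.4, -0.004, 0, 0, 0]
    - [0.3, 0.12, 0.55, -0.004, 0, 0, 0]
    - [0.3, 0.25, 0.594, -0.004, 0, 0, 0]
    - [0.3, 0.33, 0.594, -0.004, 0, 0, 0]
    - [0.3, 0.37, 0.594, -0.004, 0, 0, 0]
    - [0.3, 0.395, 0.594, -0.004, 0, 0, 0]
    - [0.3, 0.408, 0.594, -0.004, 0, 0, 0]
    - [0.3, 0.408, 0.594, -0.004, 0, 0, 0]
    - [0.3, 0.409, 0.594, -0.004, 0, 0, 0]
    - [0.7, 0.409, 0.594, -0.004, 0, 0, 0]
    - [0.9, 0.409, 0.594, -0.004, 0, 0, 0]
    - [0.9, 0.409, 0.594, -0.004, 0, 0, 0]
    - [0.9, 0.35, 0.594, -0.004, 0, 0, 0]
    - [0.9, 0.2, 0.594, -0.004, 0, 0, 0]
    - [0.9, 0, 0.594, -0.004, 0, 0, 0]
    - [0.9, -0.1, 0.594, -0.004, 0, 0, 0]
    - [0.9, -0.1, 0.594, -0.004, 0, 0, 0]
    - [0.9, -0.1, 0.594, -0.004, 0, 0, 0]

```text
time_s: 17.42
position: [0.4564, 0.2971, 0.1751]
tool_rot: [[-0.001, 0.001, 1.0], [0.0, 1.0, -0.001], [-1.0, 0.0, -0.001]]
contact_force: [-0.5, 0.4, -0.3]
grip_width: 0.0768
```

```bash
python3 - <<'E'
from fit import *
f=eyes.grab_frame('wrist')
cv2.imwrite('pics/p2.png',np.hstack([bird(f,z,.40,.52,.235,.355,3000) for z in (.012,.038)]))
print([np.round(a['position'],4) for n in ['round_soap_center','round_stand_top','stamp_center'] for a in eyes.pinpoint(f,n)[:1]])
to(.48,0,.2,90)
E
```

```text
[array([0.4555, 0.2968, 0.0244])]
t 17.62 yaw 89.9 pos [0.4565 0.2967 0.174 ] j7 1.39 w 0.0771 row [-0.0852, -0.989, 0.0793] [-0.0004, -0.0006, 0.0005]
```

View pics/p2.png

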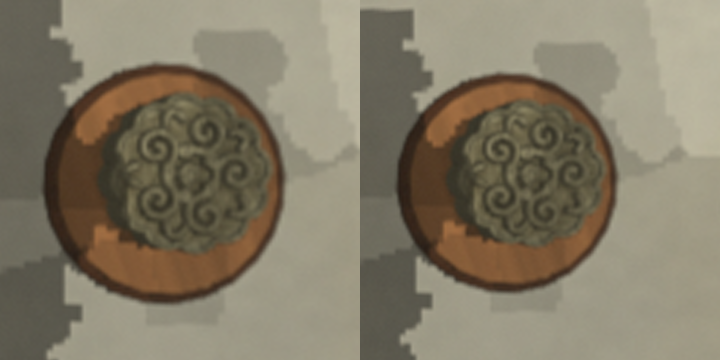

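The round soap sits on its stand within about 2 mm. Heart soap next.

Call:
step_arm:
  moves:
    - [1, 0, -0.3, 0.1, 0, 0, 0]
    - [1, 0, -0.5, 0.1, 0, 0, 0]
    - [1, 0, -0.7, 0.1, 0, 0, 0]
    - [1, 0, -0.9, 0.1, 0, 0, 0]
    - [1, 0, -1, 0.1, 0, 0, 0]
    - [1, 0, -1, 0.1, 0, 0, 0]

```text
time_s: 18.38
position: [0.4863, -0.0085, 0.175]
tool_rot: [[-0.0, 0.011, 1.0], [-0.003, 1.0, -0.011], [-1.0, -0.003, -0.0]]
contact_force: [0.1, 0.5, 0.4]
grip_width: 0.0854
```

Call:
step_arm:
  moves:
    - [1, 0, -0.3, 0.1, 0, 0, 0]
    - [1, 0, -0.5, 0.2, 0, 0, 0]
    - [1, 0, -0.7, 0.2, 0, 0, 0]
    - [1, 0.1, -0.9, 0.22, 0, 0, 0]
    - [1, 0.16, -0.96, 0.22, 0, 0, 0]
    - [1, 0.16, -0.96, 0.22, 0, 0, 0]
    - [1, 0.16, -0.96, 0.22, 0, 0, 0]

```text
time_s: 19.25
position: [0.5527, -0.289, 0.1261]
tool_rot: [[-0.001, -0.0, 1.0], [0.002, 1.0, 0.0], [-1.0, 0.002, -0.001]]
contact_force: [0.0, 0.1, 0.1]
grip_width: 0.0855
```

```bash
python3 - <<'E'
from fit import *
f=eyes.grab_frame('wrist');save(f,'w6')
print([np.round(a['position'],4) for n in ['heart_soap_center'] for a in eyes.pinpoint(f,n)[:1]])
cv2.imwrite('pics/he2.png',bird(f,.014,.55,.62,-.325,-.255,8000))
to(.58,-.29,.06,90)
E
```

```text
[array([ 0.5834, -0.2929,  0.0077])]
t 19.35 yaw 90.1 pos [ 0.5535 -0.2884  0.1272] j7 2.39 w 0.0856 row [0.2239, -0.006, 0.0882] [0.0007, 0.0001, -0.0005]
```

View pics/he2.png

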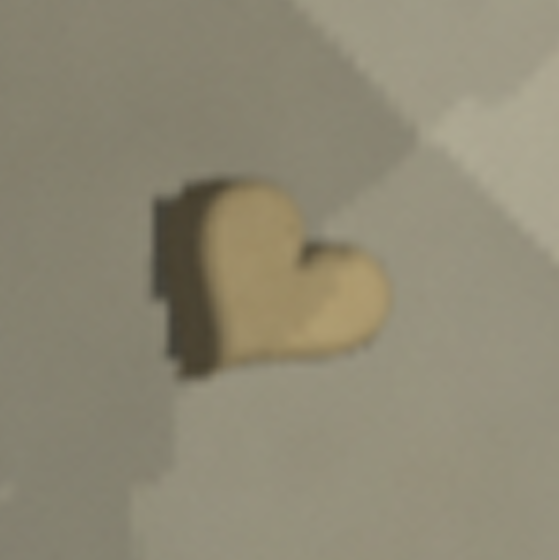

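The heart's tip is at (222,365) and its notch at (305,260), so its symmetry axis is at about 51.5° and its centre at about (0.584, -0.2925). It measures about 27 mm wide and 22–26 mm long, so its x is the symmetry axis, and I'll pinch along that.

```bash
python3 - <<'E'
from h import *
to(.584,-.2925,.04,51.5);to(.584,-.2925,.009,51.5)
E
```

```text
t 19.35 yaw 90.1 pos [ 0.5535 -0.2884  0.1272] j7 2.39 w 0.0856 row [0.2906, -0.0145, 0.1014] [0.2145, -0.0001, -0.0005]
t 19.35 yaw 90.1 pos [ 0.5535 -0.2884  0.1272] j7 2.39 w 0.0856 row [0.3939, -0.0146, 0.1014] [0.2145, -0.0001, -0.0005]
```

Call:
step_arm:
  moves:
    - [0.6, 0.1, -0.014, 0.1, 0.06, 0, 0]
    - [0.6, 0.2, -0.014, 0.1, 0.12, 0, 0]
    - [0.6, 0.25, -0.014, 0.1, 0.18, 0, 0]
    - [0.6, 0.28, -0.014, 0.101, 0.2145, 0, 0]
    - [0.6, 0.28, -0.014, 0.101, 0.2145, 0, 0]
    - [0.6, 0.33, -0.014, 0.101, 0.2145, 0, 0]
    - [0.6, 0.37, -0.014, 0.101, 0.2145, 0, 0]
    - [0.6, 0.394, -0.014, 0.101, 0.2145, 0, 0]
    - [0.6, 0.394, -0.014, 0.101, 0.2145, 0, 0]
    - [0.15, 0.394, -0.014, 0.101, 0.2145, 0, 0]
    - [0.15, 0.394, -0.014, 0.101, 0.2145, 0, 0]
    - [0.15, 0.394, -0.014, 0.101, 0.2145, 0, 0]
    - [0.15, 0.394, -0.014, 0.101, 0.2145, 0, 0]
    - [0.15, 0.394, -0.014, 0.101, 0.2145, 0, 0]
    - [0.15, 0.394, -0.014, 0.101, 0.2145, 0, 0]
  force: 25

```text
time_s: 21.22
position: [0.5834, -0.2952, 0.0094]
tool_rot: [[0.001, 0.625, 0.781], [-0.0, 0.781, -0.625], [-1.0, 0.001, 0.001]]
contact_force: [0.9, 1.6, 5.9]
grip_width: 0.0231
```

Call:
step_arm:
  moves:
    - [0.15, -0.03, 0, 0, 0, 0, 0]
    - [0.15, -0.1, 0, 0, 0, 0, 0]
    - [0.15, -0.25, 0, 0, 0, 0, 0]
    - [0.15, -0.4, 0, 0, 0, 0, 0]
    - [0.15, -0.4, 0, 0, 0, 0, 0]
    - [0.15, -0.4, 0, 0, 0, 0, 0]

```text
time_s: 21.98
position: [0.5826, -0.2948, 0.1293]
tool_rot: [[0.0, 0.625, 0.781], [0.0, 0.781, -0.625], [-1.0, 0.0, -0.0]]
contact_force: [-0.8, 0.2, -1.3]
grip_width: 0.0228
```

```bash
python3 - <<'E'
from h import *
f=eyes.grab_frame('wrist');save(f,'g3')
cv2.imwrite('pics/g3c.png',cv2.cvtColor(cv2.resize(f['pixels'][130:330,130:390],(780,600)),4))
to(.452,-.009,.13,125)
E
```

```text
t 22.02 yaw 51.3 pos [ 0.5823 -0.2945  0.1284] j7 1.83 w 0.0230 row [-0.0038, 0.4719, -0.9336] [-0.4092, -0.0004, -0.0004]
```

View pics/g3c.png

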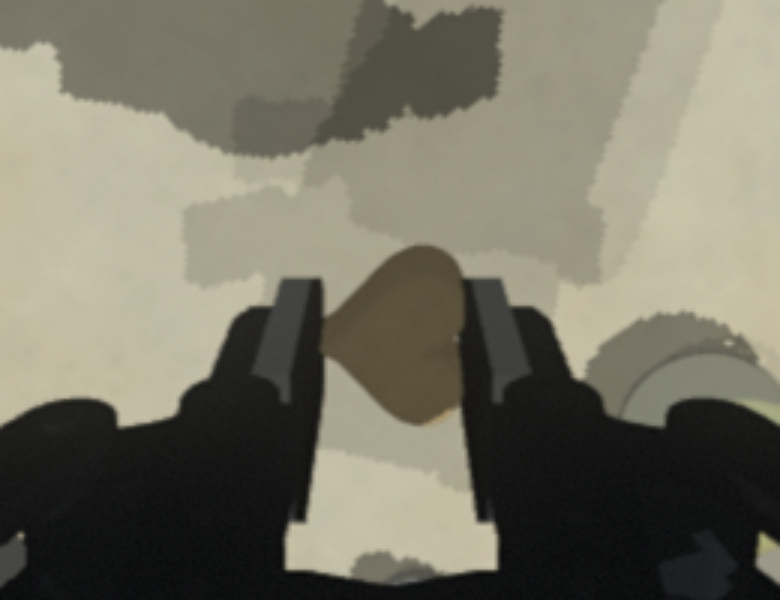

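Heart held well: tip on the left pad, both lobes against the right.

Call:
step_arm:
  moves:
    - [0.15, 0, 0.1, -0.18, -0.05, 0, 0]
    - [0.15, 0, 0.2, -0.35, -0.1, 0, 0]
    - [0.15, 0, 0.28, -0.52, -0.16, 0, 0]
    - [0.15, 0, 0.36, -0.7, -0.22, 0, 0]
    - [0.15, 0, 0.43, -0.86, -0.28, 0, 0]
    - [0.15, 0, 0.472, -0.934, -0.34, 0, 0]
    - [0.15, 0, 0.472, -0.934, -0.409, 0, 0]
    - [0.15, 0, 0.472, -0.934, -0.409, 0, 0]
    - [0.15, 0, 0.472, -0.934, -0.409, 0, 0]

```text
time_s: 23.15
position: [0.4523, -0.0101, 0.1285]
tool_rot: [[-0.001, -0.57, 0.822], [-0.0, 0.822, 0.57], [-1.0, 0.0, -0.001]]
contact_force: [0.1, -0.1, 0.2]
grip_width: 0.0231
```

```bash
python3 - <<'E'
from h import *
to(.452,-.009,.0224,125)
E
```

```text
t 23.15 yaw 124.8 pos [ 0.4523 -0.0101  0.1285] j7 2.48 w 0.0231 row [0.3536, 0.0034, 0.0017] [-0.0013, -0.0003, -0.0001]
```

Call:
step_arm:
  moves:
    - [0.15, 0.15, 0.002, 0.002, 0, 0, 0]
    - [0.15, 0.25, 0.002, 0.002, 0, 0, 0]
    - [0.15, 0.31, 0.002, 0.002, 0, 0, 0]
    - [0.15, 0.34, 0.002, 0.002, 0, 0, 0]
    - [0.15, 0.354, 0.002, 0.002, 0, 0, 0]
    - [0.15, 0.354, 0.002, 0.002, 0, 0, 0]
    - [0.15, 0.356, 0.002, 0.002, 0, 0, 0]
    - [0.45, 0.356, 0.002, 0.002, 0, 0, 0]
    - [0.6, 0.356, 0.002, 0.002, 0, 0, 0]
    - [0.6, 0.356, 0.002, 0.002, 0, 0, 0]
    - [0.6, 0.3, 0.002, 0.002, 0, 0, 0]
    - [0.6, 0.15, 0.002, 0.002, 0, 0, 0]
    - [0.8, 0, 0.002, 0.002, 0, 0, 0]
    - [1, -0.1, 0.002, 0.002, 0, 0, 0]
    - [1, -0.1, 0.002, 0.002, 0, 0, 0]

```text
time_s: 25.02
position: [0.454, -0.0086, 0.1607]
tool_rot: [[0.004, -0.573, 0.819], [0.0, 0.819, 0.573], [-1.0, -0.002, 0.004]]
contact_force: [-0.4, 0.0, -1.1]
grip_width: 0.0855
```

```bash
python3 - <<'E'
from h import *
f=eyes.grab_frame('wrist')
cv2.imwrite('pics/p3.png',np.hstack([bird(f,z,.39,.51,-.07,.05,3000) for z in (.012,.026)]))
print([np.round(a['position'],4) for n in ['heart_soap_center','heart_stand_top','stamp_center','square_stand_top'] for a in eyes.pinpoint(f,n)[:2]])
to(.53,.143,.16,90)
E
```

```text
[array([ 0.4538, -0.009 ,  0.0171]), array([ 0.457 , -0.0108,  0.0118]), array([ 0.5908, -0.0039,  0.0124])]
t 25.27 yaw 124.9 pos [ 0.4519 -0.0087  0.1579] j7 2.74 w 0.0856 row [-0.0075, 0.2654, 0.503] [0.1941, -0.0007, -0.0002]
```

View pics/p3.png

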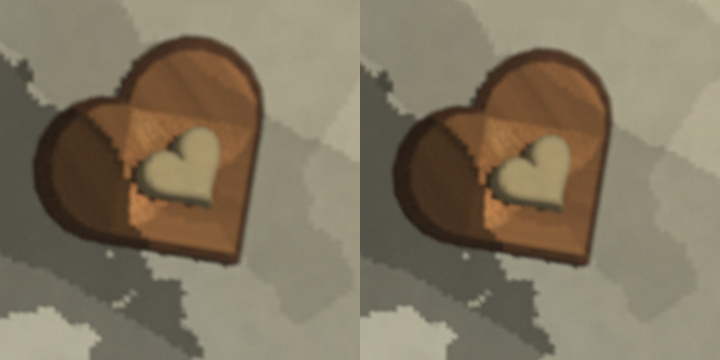

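The heart's tip and axis line up with the stand, and its position is within a few mm of the stand's point. On to the stamp.

Call:
step_arm:
  moves:
    - [1, 0, 0.09, 0.15, 0.06, 0, 0]
    - [1, 0, 0.17, 0.3, 0.12, 0, 0]
    - [1, 0, 0.265, 0.45, 0.18, 0, 0]
    - [1, 0, 0.265, 0.503, 0.194, 0, 0]
    - [1, 0, 0.265, 0.503, 0.194, 0, 0]
    - [1, 0, 0.265, 0.503, 0.194, 0, 0]

```text
time_s: 26.02
position: [0.5298, 0.1414, 0.1583]
tool_rot: [[-0.002, 0.001, 1.0], [-0.001, 1.0, -0.001], [-1.0, -0.001, -0.002]]
contact_force: [-1.0, -0.7, 0.4]
grip_width: 0.0855
```

```bash
python3 - <<'E'
from fit import *
f=eyes.grab_frame('wrist');save(f,'w7')
print([(n,np.round(a['position'],4).tolist()) for n in ['stamp_center','square_stand_top'] for a in eyes.pinpoint(f,n)[:2]])
g=eyes.grab_frame('side');u,v=proj(g,[.588,.143,.027]).astype(int)
b=cv2.resize(g['pixels'][v-19:v+19,u-19:u+19],(380,380),interpolation=cv2.INTER_CUBIC)
u,v=proj(f,[.588,.143,.02]).astype(int);print(u,v)
u0,v0=max(u-50,0),max(v-50,0)
a=cv2.resize(f['pixels'][v0:v0+100,u0:u0+100],(380,380),interpolation=cv2.INTER_CUBIC)
cv2.imwrite('pics/st.png',cv2.cvtColor(np.hstack([a,b]),4))
# where does base circle project, given centre guess
print('wrist crop origin',u0,v0,'3.8x'); 
h=cv2.cvtColor(f['pixels'],cv2.COLOR_RGB2HSV);m=((h[...,1]>105)&(h[...,0]<22)).astype(np.uint8)
k,l,s,c=cv2.connectedComponentsWithStats(m);print([(x[:5].tolist()) for x in s[1:] if x[4]>300])
to(.588,.143,.08,90)
E
```

```text
[('stamp_center', [0.5851, 0.1445, 0.0261]), ('square_stand_top', [0.5891, -0.005, 0.0125])]
261 237
wrist crop origin 211 187 3.8x
[[67, 34, 83, 90, 4822], [228, 46, 106, 105, 2726], [383, 51, 83, 91, 3054], [81, 197, 73, 68, 3617]]
t 26.23 yaw 89.9 pos [0.5304 0.1419 0.1591] j7 1.97 w 0.0853 row [0.2634, 0.0038, 0.1919] [-0.0003, -0.0001, -0.0001]
```

View pics/st.png

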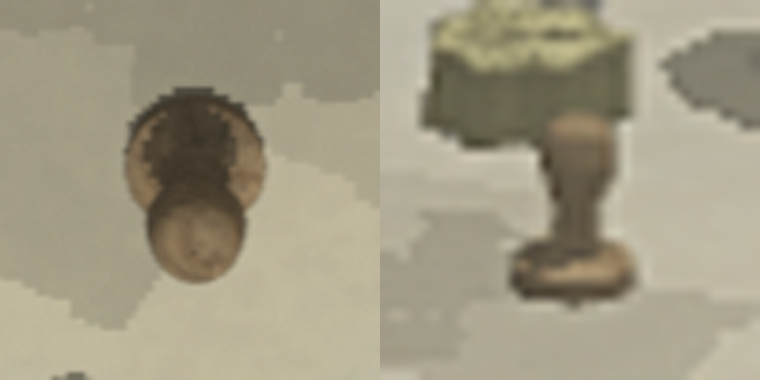

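The stamp stands upright, foot centre near pixel (263,230) and knob at (263,249). Its waist is at about half height, above a foot about 8 mm thick.

```bash
python3 - <<'E'
from fit import *
f=eyes.grab_frame('wrist')
print(ray(f,262.7,230.4,.005),ray(f,262.8,248.8,.043))
st=lambda a,b:[(a,0),(a,.006),(b,.012)]
H=st(ngon(4,.070),ngon(4,.062))
for c in ['scene','side']:
    g=eyes.grab_frame(c);h=cv2.cvtColor(g['pixels'],cv2.COLOR_RGB2HSV)
    m=((h[...,1]>105)&(h[...,0]<22)).astype(np.uint8);k,l=cv2.connectedComponents(m);u,v=proj(g,[.592,-.006,.012]).astype(int)
    print(c,fit(g,l==l[v,u],H,.592,-.006,[0,-.15,-.3]))
to(.587,.144,.08,90)
E
```

```text
[0.58837855 0.14486658 0.005     ] [0.59015906 0.14460193 0.043     ]
scene (array([590.8,  -7.6]), np.float64(-9.1), np.float64(0.896))
side (array([593.7,  -4.9]), np.float64(-12.7), np.float64(0.675))
t 26.38 yaw 90.0 pos [0.5307 0.1425 0.1591] j7 1.97 w 0.0853 row [0.2637, 0.005, 0.1875] [-0.0, 0.0, -0.0001]
```

Call:
step_arm:
  moves:
    - [0.8, 0, 0.007, 0.19, 0, 0, 0]
    - [0.8, 0.1, 0.007, 0.193, 0, 0, 0]
    - [0.8, 0.25, 0.007, 0.193, 0, 0, 0]
    - [0.8, 0.34, 0.007, 0.193, 0, 0, 0]
    - [0.8, 0.4, 0.007, 0.193, 0, 0, 0]
    - [0.8, 0.467, 0.007, 0.193, 0, 0, 0]
    - [0.8, 0.467, 0.007, 0.193, 0, 0, 0]
    - [0.4, 0.467, 0.007, 0.193, 0, 0, 0]
    - [0.2, 0.467, 0.007, 0.193, 0, 0, 0]
    - [0, 0.467, 0.007, 0.193, 0, 0, 0]
    - [0, 0.467, 0.007, 0.193, 0, 0, 0]
    - [0, 0.467, 0.007, 0.193, 0, 0, 0]
    - [0, 0.467, 0.007, 0.193, 0, 0, 0]
    - [0, 0.467, 0.007, 0.193, 0, 0, 0]
  force: 25

```text
time_s: 28.12
position: [0.5895, 0.145, 0.02]
tool_rot: [[0.002, -0.001, 1.0], [0.0, 1.0, 0.001], [-1.0, 0.0, 0.002]]
contact_force: [-0.4, -1.1, 5.8]
grip_width: 0.0322
```

Call:
step_arm:
  moves:
    - [0, -0.03, 0, 0, 0, 0, 0]
    - [0, -0.1, 0, 0, 0, 0, 0]
    - [0, -0.2, 0, 0, 0, 0, 0]
    - [0, -0.2, -0.1, 0, 0, 0, 0]
    - [0, -0.2, -0.25, 0, 0, 0, 0]
    - [0, -0.2, -0.25, 0, 0, 0, 0]

```text
time_s: 28.88
position: [0.5893, 0.0647, 0.0809]
tool_rot: [[0.002, 0.006, 1.0], [-0.003, 1.0, -0.006], [-1.0, -0.003, 0.002]]
contact_force: [0.5, 0.1, 0.5]
grip_width: 0.0323
```

```bash
python3 - <<'E'
from h import *
f=eyes.grab_frame('wrist');g=eyes.grab_frame('side')
p=monitor.state()['position'];u,v=proj(g,p).astype(int);print(u,v)
b=cv2.resize(g['pixels'][v-40:v+35,u-50:u+50],(400,300),interpolation=cv2.INTER_CUBIC)
a=cv2.resize(f['pixels'][130:330,130:390],(400,300))
cv2.imwrite('pics/g4.png',cv2.cvtColor(np.hstack([a,b]),4))
to(.591,-.0065,.08,90)
E
```

```text
292 165
t 28.98 yaw 90.0 pos [0.5891 0.0698 0.0799] j7 2.15 w 0.0323 row [-0.0006, -0.2544, 0.0065] [-0.0002, 0.0003, -0.0002]
```

View pics/g4.png

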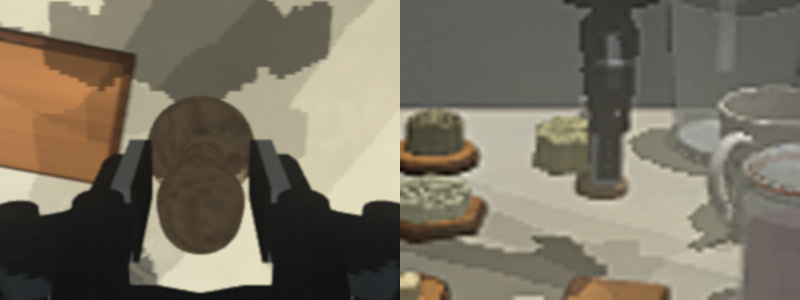

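The stamp is upright but held low, at its foot's shoulder (32 mm grip). It looks stable, so I'll carry it the short way and set it down slowly.

Call:
step_arm:
  moves:
    - [0, 0, -0.08, 0.003, 0, 0, 0]
    - [0, 0, -0.17, 0.006, 0, 0, 0]
    - [0, 0, -0.23, 0.006, 0, 0, 0]
    - [0, 0, -0.254, 0.006, 0, 0, 0]
    - [0, 0, -0.254, 0.006, 0, 0, 0]
    - [0, 0.05, -0.254, 0.006, 0, 0, 0]
    - [0, 0.1, -0.254, 0.006, 0, 0, 0]
    - [0, 0.13, -0.254, 0.006, 0, 0, 0]
    - [0, 0.145, -0.254, 0.006, 0, 0, 0]
    - [0, 0.152, -0.254, 0.006, 0, 0, 0]
    - [0, 0.155, -0.254, 0.006, 0, 0, 0]
    - [0, 0.155, -0.254, 0.006, 0, 0, 0]

```text
time_s: 30.48
position: [0.5908, -0.0062, 0.0326]
tool_rot: [[0.001, -0.001, 1.0], [0.0, 1.0, 0.001], [-1.0, 0.0, 0.001]]
contact_force: [0.2, -0.5, -0.8]
grip_width: 0.032
```

```bash
python3 - <<'E'
from h import *
to(.591,-.0065,.033,90);s=monitor.state();print(s['contact_force'])
f=eyes.grab_frame('wrist');save(f,'pre');print([(n,np.round(a['position'],4).tolist()) for n in ['stamp_center','square_stand_top'] for a in eyes.pinpoint(f,n)[:2]])
E
```

```text
t 30.48 yaw 90.0 pos [ 0.5908 -0.0062  0.0326] j7 2.32 w 0.0320 row [-0.0014, -0.0009, 0.0005] [0.0002, 0.0002, -0.0]
[ 0.2493371  -0.45614178 -0.82872428]
[('stamp_center', [0.5873, -0.0055, 0.039])]
```

Still hanging free by a hair; lower 1 mm more, release slowly, and rise.

Call:
step_arm:
  moves:
    - [0, 0.002, 0, 0, 0, 0, 0]
    - [0, 0.003, 0, 0, 0, 0, 0]
    - [0, 0.003, 0, 0, 0, 0, 0]
    - [0.45, 0.003, 0, 0, 0, 0, 0]
    - [0.6, 0.003, 0, 0, 0, 0, 0]
    - [0.8, 0.003, 0, 0, 0, 0, 0]
    - [0.9, 0.003, 0, 0, 0, 0, 0]
    - [0.9, 0.003, 0, 0, 0, 0, 0]
    - [0.9, -0.05, 0, 0, 0, 0, 0]
    - [0.9, -0.2, 0, 0, 0, 0, 0]
    - [0.9, -0.4, 0, 0, 0, 0, 0]
    - [0.9, -0.5, 0, -0.1, 0, 0, 0]
    - [0.9, -0.7, 0, -0.4, 0, 0, 0]
    - [0.9, -0.7, 0, -0.4, 0, 0, 0]
    - [0.9, -0.7, 0, -0.4, 0, 0, 0]
    - [0.9, -0.7, 0, -0.4, 0, 0, 0]

```text
time_s: 32.62
position: [0.4715, -0.0059, 0.2429]
tool_rot: [[0.002, -0.001, 1.0], [0.001, 1.0, 0.001], [-1.0, 0.001, 0.002]]
contact_force: [0.2, 0.1, -0.4]
grip_width: 0.0767
```

```bash
python3 - <<'E'
from h import *
f=eyes.grab_frame('wrist');g=eyes.grab_frame('scene')
for q in (f,g,eyes.grab_frame('side')): print([(n[:9],np.round(a['position'],3).tolist()) for n in names for a in eyes.pinpoint(q,n)[:1]])
h=g['pixels'][60:320,100:420]
cv2.imwrite('pics/fin.png',cv2.cvtColor(np.hstack([cv2.resize(f['pixels'],(400,300)),cv2.resize(h,(400,300))]),4));print(monitor.state()['time_s'])
E
```

```text
[('hex_soap_', [0.458, 0.161, 0.025]), ('heart_soa', [0.449, -0.009, 0.02]), ('stamp_cen', [0.586, -0.005, 0.04]), ('hex_stand', [0.585, -0.006, 0.037]), ('round_sta', [0.457, 0.29, 0.01]), ('heart_sta', [0.454, -0.008, 0.014]), ('square_st', [0.59, -0.005, 0.011]), ('leaf_soap', [0.582, 0.291, 0.012]), ('tin_cente', [0.582, -0.143, 0.01])]
[('hex_soap_', [0.46, 0.158, 0.02]), ('round_soa', [0.458, 0.298, 0.026]), ('heart_soa', [0.579, 0.29, 0.015]), ('stamp_cen', [0.374, -0.187, 0.026]), ('hex_stand', [0.458, 0.158, 0.01]), ('round_sta', [0.458, 0.292, 0.011]), ('heart_sta', [0.451, -0.008, 0.012]), ('square_st', [0.592, -0.007, 0.013]), ('leaf_soap', [0.58, 0.29, 0.014]), ('tin_cente', [0.582, -0.145, 0.009])]
[('hex_soap_', [0.462, 0.154, 0.018]), ('round_soa', [0.458, 0.294, 0.026]), ('heart_soa', [0.452, -0.013, 0.02]), ('stamp_cen', [0.372, -0.182, 0.027]), ('hex_stand', [0.458, 0.159, 0.011]), ('round_sta', [0.457, 0.297, 0.013]), ('heart_sta', [0.457, -0.007, 0.012]), ('square_st', [0.59, -0.011, 0.014]), ('leaf_soap', [0.581, 0.294, 0.014]), ('tin_cente', [0.584, -0.143, 0.007])]
34.275
```

The viewing limit is reached, so I'll check the stamp numerically.

```bash
python3 - <<'E'
from fit import *
f=eyes.grab_frame('wrist');h=cv2.cvtColor(f['pixels'],cv2.COLOR_RGB2HSV)
u,v=proj(f,[.591,-.0065,.012]).astype(int)
w=((h[...,1]>105)&(h[...,0]<22)).astype(np.uint8);k,l=cv2.connectedComponents(w)
r=l[v-40:v+40,u-50:u+50];i=np.bincount(r[r>0]).argmax();A=(l==i)
for row in range(v-36,v+45,3): print(row,''.join('#' if A[row,x] else '.' for x in range(u-55,u+56,2)))
print(u,v)
for n,R,z in (('foot',.019,.016),('knob',.0105,.055)):
    q=np.array([proj(f,[.591+R*np.cos(t),-.0065+R*np.sin(t),z]) for t in np.linspace(0,6.28,40)]);print(n,q.min(0).round(),q.max(0).round())
for t in [(.591+a,-.0065+b) for a,b in ((-.035,-.035),(.035,.035))]:print(proj(f,[*t,.006]).round())
E
```

```text
214 ........................................................
217 ........................................................
220 ........................................................
223 ..................######................................
226 ..................##############........................
229 .................#######################................
232 .................##########################.............
235 .................##########################.............
238 ................#########.......##########..............
241 ................#######...........########..............
244 ................######.............######...............
247 ...............#######.............######...............
250 ...............#######..............#####...............
253 ...............#######.............#####................
256 ..............########.............#####................
259 ..............#########...........#####.................
262 ..............##########.........######.................
265 .............###########.........######.................
268 .................#######.........#####..................
271 ................................######..................
274 .................................####...................
277 ........................................................
280 ........................................................
283 ........................................................
286 ........................................................
289 ........................................................
292 ........................................................
259 250
foot [245. 239.] [274. 265.]
knob [251. 260.] [268. 275.]
[233. 225.]
[285. 272.]
```

```bash
python3 -c "
from workcell import arm,monitor
print(monitor.state()['time_s']);print(arm.sign_off())"
```

```text
34.325
the job is handed in; nothing more can be done
None
```

I placed the hexagonal, round and heart soaps and then the wooden stamp on their matching stands, in that order, and handed the job in at about 34 s. I didn't handle the leaf soap, the tin or the blue stamp, and the detector still finds all three where they started.

| Item | Estimated offset from the middle of its stand |
|---|---|
| Hexagonal soap | about 2 mm, turned to match the stand (one reading by eye gave up to 4 mm) |
| Round soap | about 2–3 mm |
| Heart soap | about 1–3 mm (one side-camera reading gave about 8 mm), axis lined up with the stand; the offset depends on which tip the 35 mm is measured from |
| Stamp | about 2–4 mm |

- **Stamp check:** It measures as upright: its centre is at about 40 mm, where 39 mm is expected, and its knob is above its foot. This check was by numbers only, because I had reached the picture limit.
- **Stamp grip:** The jaws caught the shoulder of its foot, opened to 32 mm, instead of its waist. It still carried and set down without tipping, and I left the small offset rather than risk a regrasp.
- **Detector disagreements:** In the last pictures the scene and side cameras reported the blue look-alike as the stamp. The scene camera also reported the leaf soap as the heart soap. I ignored those readings and used the wrist view for the stamp, and the wrist and side views for the heart soap.

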